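# Home the attenuator lever, set it to the third click, re-zero

### The job

The lever on top of the white detector attenuator has been left on an unknown click: push it with a fingertip to its home stop, at the end of the slot away from the round push button, then push it back the other way, counting the clicks by feel, and leave it resting in the third one without ever going past it. Then press the round push button fully down and let it come up again. Only push: do not pinch the lever, and do not turn the bar knob or shift the things standing about.

Things in the scene. Friction and masses are not known exactly. Their poses are not given: they have to be found in the camera images.
- attenuator: white box fixed to the bench, 150 mm (its x) by 240 mm (its y) by 75 mm high; origin at the centre of its underside, z up, x away from its display face, y along the lever's slot from the home end towards the button's end. On its flat top (z = 75 mm): the lever's slot 30 mm on the -x side of the middle, the lever's centre at y = -85 mm when home; the round button at x = -35, y = 75 mm; the bar knob (46 mm high) at x = 38, y = 75 mm; a vial and a tin stand on its +x half
- lever_top (a point): middle of the top of the lever's grip, a black upright block 13 mm along the slot, 20 mm across it, its top 28.5 mm above the box's top. It slides along the box's y only; pressing opposite faces of it at once counts as pinching
- lever (a joint): m along the slot: 0 = home stop, grows towards the button's end, far stop 0.070. A sprung ball gives six resting places 14 mm apart: home 0, first click 0.014, second 0.028, third 0.042, then 0.056, 0.070. Leaving one takes about 6 N (12 N when brisk); just past half-way the resistance drops and the lever snaps ahead into the next by itself. Starts in click 1 or 2
- zero_top (a point): centre of the top of the round black push button, 28 mm across, in a round grey collar 44 mm across; at rest it stands 22 mm above the box's top, the collar 12 mm. It is pressed straight down
- zero (a joint): button travel in m: 0 up, 0.006 fully down (about 5 N); it springs back up
- range_knob (a joint): angle in rad of the black bar knob behind the button (36 mm across); it starts at 0 and is to be left alone
- vial: amber vial with black cap, 22 mm across, 34 mm high, standing loose on the box; origin at its foot
- tin: flat aluminium tin, 40 mm across, 18 mm high, loose on the box; origin under its centre
- beaker: glass beaker, 68 mm across, 85 mm high, on the bench to the box's +y side; origin under its centre
- solvent: amber bottle with white cap, 68 mm across, 150 mm high, behind the box (+x); origin under its centre
- jar: white jar, 56 mm across, 60 mm high, on the box's -y side; origin under its centre
- driver: screwdriver with black handle, 170 mm long, lying in front of the box (-x side)
- spanner: steel spanner, 140 mm long, lying behind the box (+x side)

How it is judged:
On the way, in this order (a step that is already met when the one before it is completed fails the run):
1. the lever is pushed to its home stop (within 3 mm) (value of joint lever below 0.003 m), for 0.1 s.
2. the lever rests in the third click (within 3 mm), released (value of joint lever between 0.039 and 0.045 m and contact force between lever and the fingers below 0.5 N), for 0.2 s.
3. the round button is pressed fully down (at least 4.5 mm of its 6 mm) with the lever still in the third click (value of joint zero above 0.0045 m and value of joint lever between 0.039 and 0.045 m), for 0.02 s.
At the end, for the whole second after the job is handed in: The lever rests in the third click, 42 mm from home within 3 mm; the button is up again (within 1.5 mm); the bar knob is unturned (within 0.2 rad) and every loose thing is upright and within 20 mm of where it stood (value of joint lever between 0.039 and 0.045 m and value of joint zero below 0.0015 m and velocity of joint lever between -0.005 and 0.005 m/s and value of joint range_knob below 0.2 rad and not (distance of any of vial, tin, beaker, solvent, jar, driver, spanner from where it was at the start of the episode above 0.02 m or angle between any of vial, tin, beaker, solvent, jar's own z axis and vertical above 0.4 rad)); the robot touches nothing.
It fails at once if the lever goes past the third click (8 mm or more beyond it) (value of joint lever above 0.05 m).
It fails at once if the lever is pinched: the two halves of its grip are pressed at once (contact force between each of lever_c1, lever_c2 and the fingers above 1 N).
It fails at once if a loose thing is shifted more than 20 mm, lifted or tipped (distance of any of vial, tin, beaker, solvent, jar, driver, spanner from where it was at the start of the episode above 0.02 m or angle between any of vial, tin, beaker, solvent, jar's own z axis and vertical above 0.4 rad).
It fails at once if the bar knob is turned (value of joint range_knob above 0.2 rad).
It also fails if it takes over 72 s, if anything falls off the work surface, if the arm or the gripper's body presses on something with over 40 N, if the wrist force passes 120 N, or if a joint passes its speed limit or range.

### The arm

A 7-joint arm with a two-finger parallel gripper is mounted at the origin on the work surface. World frame = base frame: x ahead of the robot, y to its left, z up, the work surface at z = 0. Lengths are in m, angles in rad, forces in N, time in s.
With the tool pointing down it reaches from about 0.35 to 0.9 m from the base axis. Payload 19.9 kg.
Tool frame: the origin (TCP) lies between the finger pads; the fingertips stand 19 mm ahead of it and the grasp point (between the pads) is the TCP; z points along the fingers, y is the line along which they close (so a half turn about z gives the same grasp; the last joint's range is limited). The gripper opens to 94 mm and grips with 3 to 60 N. Pads are 16 mm wide; open, the fingers measure 119 mm over their backs; the gripper's body (75 mm by 177 mm) begins 78 mm behind the grasp point.
Start: joints at [-1.27, 0.417, -0.01, 1.614, 0.005, 1.111, -0.053], TCP at [0.21, 0.589, 0.224] pointing down, gripper open.
Joint ranges: [-2.81, 2.81], [-0.39, 2.02], [-1.27, 1.25], [0.06, 2.57], [-1.19, 4.33], [0.19, 2], [-2.82, 2.82]. Speed limits (rad/s): [1.89, 1.89, 2.39, 2.39, 3.01, 3.01, 3.01].

### API

Orientations are given as a 3x3 rotation matrix whose columns are the frame's x, y, z axes.
In Python, from rig import robot gives the robot as it stands. Calls block until the motion is done:
- robot.move_ptp(position, orientation): joint-space move of the TCP to a pose.
- robot.move_linear(position, velocity=0.15, frame=None, threshold=None): straight line of the TCP; frame=None keeps the orientation; velocity is the mean speed in m/s. With threshold (N) it stops when the force on the tool has changed by that much, and returns True; else False.
- robot.goto_joints(angles): joint-space move.
- robot.gripper_to(opening): finger opening in m; the grip force is fixed at half the most; returns when the fingers have stopped.
- robot.pause(seconds).
- robot.ik(position, orientation): joint angles nearest the present ones, or None.
- robot.get_state(): the state.
- robot.grab_frame(name): name is "scene" or "top"; returns the picture (400x640x3 uint8, red, green, blue); there is no depth.
- robot.camera_info(name): a dict with "fx", "fy", "cx", "cy" (pixels), "dist" ([k1, k2, p1, p2, k3] as OpenCV has them; the pictures are not rectified), "rvec" (rotation vector, rad) and "tvec" (3), from world to camera coordinates, as OpenCV has them. Camera axes: x right, y down, z forward; pixel columns grow to the right and rows downward; lengths in m; the calibration is good to about 2 mm. A picture is of the moment at which its call begins. camera_info takes no time and is no camera call.
A pose or a line that the arm cannot do raises robot.PlanningError and nothing moves.
- robot.sign_off(): hands the job in; it is judged then, once.
The state is a dict: "time": time; "qpos": joint angles; "joint_vel": joint speeds; "effort": joint torques, N m; "ee_pos": TCP position; "tool_rot": TCP orientation; "force": force on the tool from outside, world axes, zero at the start; "moment": the same for the moment, N m; "opening": finger opening in m; "grasp_force": force on a finger pad.
Only numpy, scipy, OpenCV 4.12 (cv2) and the standard library are available. Lean on these libraries where they do the work, as an engineer would, in place of code of your own. Each camera call takes 0.05 s, during which the arm holds its last target. There are 200 camera calls.

## Working session

There is one attempt and no reset: what is moved stays moved. The work goes in short steps, each a Python script; the robot and the scene stay as the last script left them, time stands still between calls to the robot, and variables do not carry over. Pictures are saved under pics/ and viewed, at most 10 in all, crops included, and the job is handed in when it is done.

```bash
mkdir -p pics
python3 - <<'E'
from rig import robot
import cv2
for n in("scene","top"):
    cv2.imwrite(f"pics/{n}0.png",robot.grab_frame(n)[:,:,::-1]); print(robot.camera_info(n))
s=robot.get_state();print(s["time"],s["ee_pos"],s["tool_rot"],s["force"],s["opening"])
E
```

```text
{'fx': 497.64298262668393, 'fy': 497.64298262668393, 'cx': 322.0479281912933, 'cy': 205.7967027120309, 'dist': array([-0.00628134,  0.        ,  0.        ,  0.        ,  0.        ]), 'rvec': array([ 2.15752276,  0.61610603, -0.28531627]), 'tvec': array([-0.51444503, -0.10910486,  1.18799083])}
{'fx': 389.610919906111, 'fy': 389.610919906111, 'cx': 315.86807472454365, 'cy': 202.09193721756202, 'dist': array([-0.06059688,  0.        ,  0.        ,  0.        ,  0.        ]), 'rvec': array([ 2.16546589, -2.1933549 ,  0.01678511]), 'tvec': array([0.07531922, 0.57793344, 0.95438152])}
0.1 [0.20996653 0.58835017 0.22388731] [[-9.41819884e-01  3.36117886e-01 -2.68481303e-04]
 [ 3.36117978e-01  9.41819299e-01 -1.05501141e-03]
 [-1.01747332e-04 -1.08387212e-03 -9.99999407e-01]] [-0.32562918  0.36146009 -1.45640104] 0.09407761995393757
```

View pics/scene0.png

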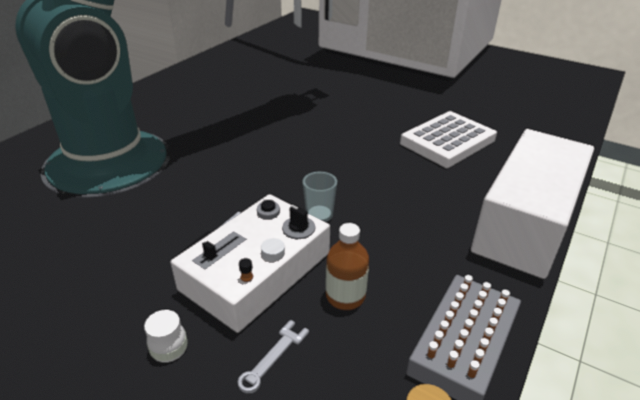

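View pics/top0.png

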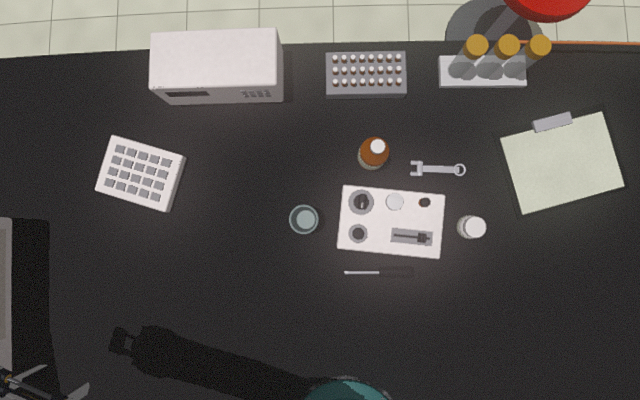

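Both views show the box with the lever (top view ≈(422,238)), the button at (358,233) and the knob at (361,201). I'll zoom in for the corners.

Run:
```python
import cv2,numpy as np
a=cv2.imread("pics/top0.png")[175:270,325:458];b=cv2.imread("pics/scene0.png")[185:330,165:340]
a=cv2.resize(a,(798,570),interpolation=cv2.INTER_CUBIC);cv2.imwrite("pics/ca.png",a)
b=cv2.resize(b,None,fx=4,fy=4,interpolation=cv2.INTER_CUBIC);cv2.imwrite("pics/cb.png",b)
```

```text
(no output)
```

View pics/ca.png

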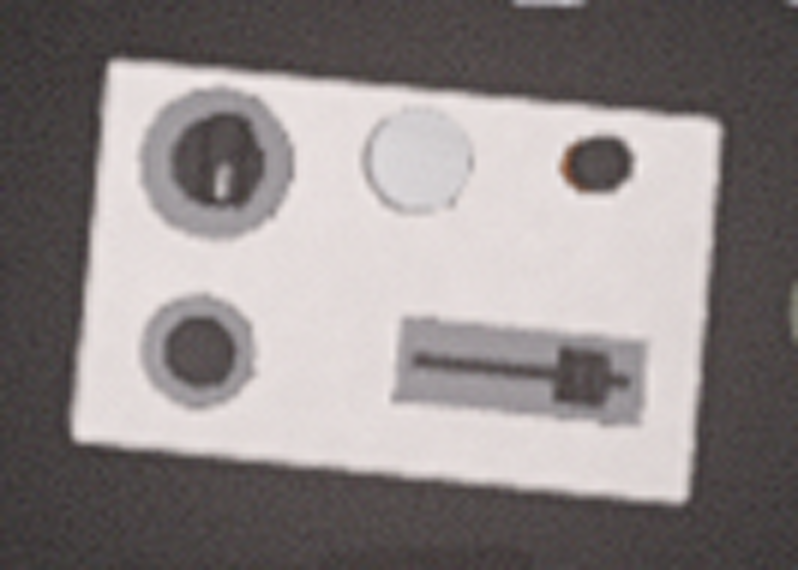

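View pics/cb.png

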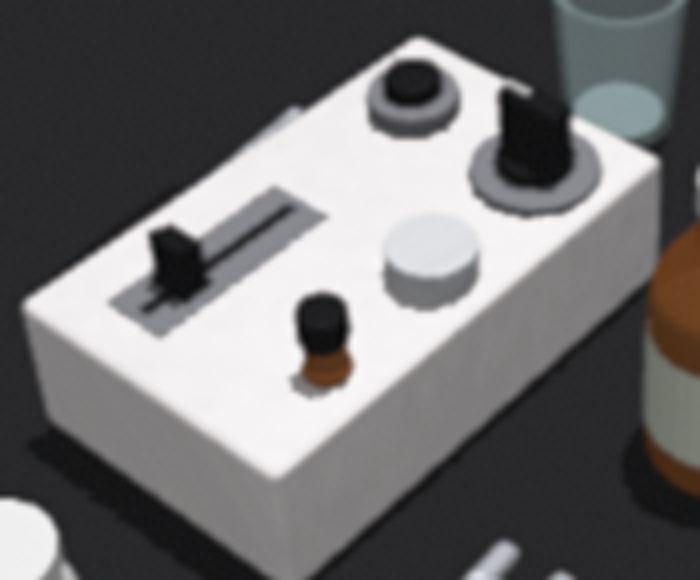

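The crops give the four top-face corners in each view and the lever's top. Next step is to fit the box pose to them.

```bash
cat > h.py <<'E'
import numpy as np,cv2
from rig import robot
from scipy.optimize import least_squares
def proj(n,P):
    c=robot.camera_info(n);K=np.array([[c["fx"],0,c["cx"]],[0,c["fy"],c["cy"]],[0,0,1]])
    return cv2.projectPoints(np.array(P,float),c["rvec"],c["tvec"],K,c["dist"])[0][:,0]
def R(t): return np.array([[np.cos(t),-np.sin(t),0],[np.sin(t),np.cos(t),0],[0,0,1]])
E
python3 - <<'E'
from h import *
L=np.array([[75,120,75],[75,-120,75],[-75,-120,75],[-75,120,75],[-35,75,97]])/1000
top=np.array([[108,60],[721,122],[688,503],[72,441],[202,350]])/6+[325,175]-.4
sc=np.array([[659,160],[275,477],[24,305],[418,38],[413,80]])/4+[165,185]-.4
W=lambda p:L@R(p[2]).T+[p[0],p[1],0]
f=lambda p:np.r_[(proj("top",W(p))-top).ravel(),(proj("scene",W(p))-sc).ravel()]
s=least_squares(f,[.55,-.1,0]);print(s.x.round(4),s.fun.reshape(-1,2).round(1).tolist())
p=s.x
lt=np.array([[592,375]])/6+[325,175]-.4; ls=np.array([[177,245]])/4+[165,185]-.4
for q in(0,.014,.028):
    w=R(p[2])@[-.03,-.085+q,.1035]+[p[0],p[1],0]
    print(q,proj("top",[w])-lt,proj("scene",[w])-ls)
t=p[2]
bx=R(t)[:,0];by=R(t)[:,1]
for sg in(1,-1):
    O=np.c_[sg*by,sg*bx,[0,0,-1]]
    for P in([-.03,-.02,.16],[-.03,-.11,.104],[-.035,.075,.12]): print(sg,np.round(robot.ik(R(t)@P+[p[0],p[1],0],O),2))
E
```

```text
[ 0.5301 -0.1078 -0.1122] [[-0.1, -0.9], [0.4, -1.2], [0.3, -0.3], [-0.3, -0.3], [-0.3, -0.1], [1.1, -0.5], [-0.2, 0.6], [-1.8, -0.4], [-0.3, -1.1], [-0.4, -1.8]]
0 [[6.12245105 0.68120884]] [[-7.57970017  2.12335958]]
0.014 [[-0.08811349  0.06608783]] [[-0.9500825  -2.44958545]]
0.028 [[-6.30135361 -0.55010154]] [[ 5.53714116 -6.92417914]]
1 [-0.58  0.44  0.96  1.97 -0.45  0.95  0.49]
1 [-0.36  0.59  0.93  1.97 -0.61  0.89  0.78]
1 [-0.55  0.41  0.67  2.02 -0.34  0.82  0.2 ]
-1 [-0.66  0.51  1.09  1.98 -0.54  0.99 -2.56]
-1 [-0.45  0.68  1.08  1.97 -0.74  0.96 -2.24]
-1 [ 0.85  0.58 -1.08  1.98  0.63  0.97  2.48]
```

The lever fits click 1 at 0.014 to sub-pixel accuracy. Next I close the fingers, come down on the lever's +y side and push it home.

```bash
cat >> h.py <<'E'
px,py,t=.5301,-.1078,-.1122
by=R(t)[:,1];O=np.c_[by,R(t)[:,0],[0,0,-1]]
W=lambda x,y,z:R(t)@np.array([x,y,z])+[px,py,0]
def S():
    s=robot.get_state();l=R(t).T@(s["ee_pos"]-[px,py,0]);f=R(t).T@s["force"]
    return s["time"],l.round(4),np.round(f,1),round(s["opening"],4)
E
python3 - <<'E'
from h import *
robot.gripper_to(0)
robot.move_ptp(W(-.03,-.04,.2),O);print(S())
robot.move_linear(W(-.03,-.04,.106),.1,threshold=8);print(S())
print(robot.move_linear(W(-.03,-.054,.106),.02,threshold=3),S())
for i in range(60):
    l=S()[1]; f0=S()[2][1]
    y=-.054-.001*(i+1)
    robot.move_linear(W(-.03,y,.106),.015); s=S(); print(*s[:3])
    if y<-.066 and s[2][1]>14 or y<-.084 : break
E
```

```text
(4.2917, array([-0.0298, -0.0392,  0.1999]), array([-0. , -1.2, -0.5]), 0.0005)
(5.3833, array([-0.0297, -0.0401,  0.1065]), array([-0.3, -0.1, -0. ]), 0.0005)
False (6.2333, array([-0.03  , -0.0539,  0.106 ]), array([0.6, 0.7, 0. ]), 0.0004)
6.4833 [-0.03  -0.055  0.106] [-0.2  0.1 -0. ]
6.7333 [-0.03   -0.0559  0.106 ] [0.4 1.6 0. ]
6.9833 [-0.03   -0.0567  0.106 ] [-0.2  3.4  0.7]
7.2333 [-0.03   -0.0578  0.106 ] [0.1 3.7 0.9]
7.4833 [-0.03   -0.0589  0.106 ] [0.4 4.8 0.7]
7.7333 [-0.03   -0.0601  0.106 ] [0.3 3.8 1.1]
7.9833 [-0.03   -0.0612  0.106 ] [ 0.3  2.3 -0.8]
8.2333 [-0.03   -0.0625  0.106 ] [ 0.2 -0.3  0.4]
8.4833 [-0.03   -0.0633  0.106 ] [-1.4 -0.9  0.6]
8.7333 [-0.03   -0.0641  0.106 ] [-0.2 -0.3  0.9]
8.9833 [-0.03   -0.0651  0.106 ] [ 0.7 -0.4  0.1]
9.2333 [-0.03   -0.0661  0.106 ] [-0.5  0.1 -0.7]
9.4833 [-0.03   -0.0671  0.106 ] [-0.8 -0.3  0.9]
9.7333 [-0.03   -0.0681  0.106 ] [ 0.1  0.2 -0.1]
9.9833 [-0.03   -0.0691  0.106 ] [-0.4 -0.1 -0.2]
10.2333 [-0.03   -0.0698  0.106 ] [-0.7  1.6 -0.2]
10.4833 [-0.03   -0.0699  0.106 ] [-0.1  7.5  3.9]
10.7333 [-0.03   -0.0701  0.106 ] [-2.  13.4  7.1]
10.9833 [-0.03   -0.0702  0.1059] [-3.  19.1 11.1]
```

One snap, then a hard stop at y≈-0.0698, so the lever is home. Next I go round to the -y side and push back, counting the snaps, with a travel cap as a check.

Run:
```python
from h import *
robot.move_linear(W(-.03,-.060,.106),.05)
robot.move_linear(W(-.03,-.060,.135),.1)
robot.move_linear(W(-.03,-.118,.135),.1)
robot.move_linear(W(-.03,-.118,.106),.1,threshold=8);robot.pause(.3)
f0=np.mean([S()[2][1] for _ in range(1)]);print(S())
n=0;pk=False;c=None;y=-.105
robot.move_linear(W(-.03,y,.106),.03,threshold=4);print(S())
while n<3 and y<-.0988+.038:
    y+=.001;robot.move_linear(W(-.03,y,.106),.015);s=S();F=-s[2][1];print(s[0],s[1][1],F,n)
    if F>2.8: pk=True
    elif pk and F<1: n+=1;pk=False
print("snaps",n)
robot.move_linear(W(-.03,y-.02,.106),.05)
robot.move_linear(W(-.03,y-.02,.2),.1)
print(S())
cv2.imwrite("pics/t1.png",cv2.resize(robot.grab_frame("scene")[185:330,165:340,::-1],None,fx=4,fy=4,interpolation=cv2.INTER_CUBIC))
```

```text
(13.3083, array([-0.0298, -0.118 ,  0.1063]), array([-0.4, -0.5,  0.4]), 0.0003)
(13.8917, array([-0.03  , -0.1049,  0.106 ]), array([-1. , -0.3, -0.3]), 0.0004)
14.1417 -0.104 -0.1 0
14.3917 -0.103 -0.5 0
14.6417 -0.102 0.0 0
14.8917 -0.1013 3.3 0
15.1417 -0.1003 4.7 0
15.3917 -0.0993 5.0 0
15.6417 -0.0982 4.1 0
15.8917 -0.097 3.3 0
16.1417 -0.0954 0.7 0
16.3917 -0.0946 -0.2 1
16.6417 -0.0938 0.5 1
16.8917 -0.0929 -1.0 1
17.1417 -0.0919 0.7 1
17.3917 -0.0909 0.7 1
17.6417 -0.0899 -0.4 1
17.8917 -0.0889 0.1 1
18.1417 -0.0879 0.1 1
18.3917 -0.0873 3.2 1
18.6417 -0.0864 4.4 1
18.8917 -0.0853 4.5 1
19.1417 -0.0842 4.1 1
19.3917 -0.083 5.0 1
19.6417 -0.0815 0.7 1
19.8917 -0.0806 0.5 2
20.1417 -0.0798 0.1 2
20.3917 -0.0789 -0.1 2
20.6417 -0.0779 0.9 2
20.8917 -0.077 -0.8 2
21.1417 -0.0759 0.4 2
21.3917 -0.0749 0.1 2
21.6417 -0.0739 -0.6 2
21.8917 -0.0733 2.5 2
22.1417 -0.0724 4.9 2
22.3917 -0.0713 4.9 2
22.6417 -0.0702 4.6 2
22.8917 -0.069 4.6 2
23.1417 -0.0675 -0.3 2
snaps 3
(24.7833, array([-0.0303, -0.0879,  0.1995]), array([0.8, 0.2, 0.2]), 0.0002)
```

View pics/t1.png

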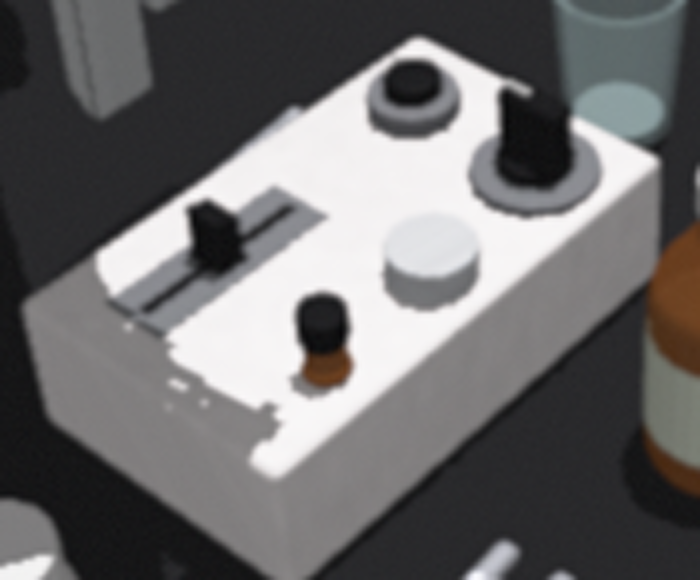

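The lever (top near (217,220)) has moved about 10 px, but a 28 mm move should give about 13 px. I'll measure it properly with overlays for both the before and after pictures.

Run:
```python
from h import *
robot.move_linear(W(-.03,-.16,.22),.15)
a=cv2.imread("pics/scene0.png");b=robot.grab_frame("scene")[:,:,::-1].copy();print(S()[0])
cv2.imwrite("pics/s1.png",b);cv2.imwrite("pics/top1.png",robot.grab_frame("top")[:,:,::-1])
out=[]
for im,q in((a,.014),(b,.042)):
    c=cv2.resize(im[225:275,185:255],None,fx=8,fy=8,interpolation=cv2.INTER_CUBIC)
    for k,col in((q,(0,255,0)),(q-.014,(0,0,255))):
        P=[W(-.03+i*.01,-.085+k+j*.0065,.1035) for i,j in((1,1),(1,-1),(-1,-1),(-1,1))]
        cv2.polylines(c,[np.int32((proj("scene",P)-[185,225]+.5)*8)],True,col,1)
    out.append(c)
cv2.imwrite("pics/cmp.png",cv2.resize(np.vstack(out),None,fx=.75,fy=.75))
a=cv2.imread("pics/top0.png");b=cv2.imread("pics/top1.png");out=[]
for im,q in((a,.014),(b,.042)):
    c=cv2.resize(im[215:260,380:440],None,fx=8,fy=8,interpolation=cv2.INTER_CUBIC)
    for k,col in((q,(0,255,0)),(q-.014,(0,0,255))):
        P=[W(-.03+i*.01,-.085+k+j*.0065,.1035) for i,j in((1,1),(1,-1),(-1,-1),(-1,1))]
        cv2.polylines(c,[np.int32((proj("top",P)-[380,215]+.5)*8)],True,col,1)
    out.append(c)
cv2.imwrite("pics/cmpt.png",cv2.resize(np.vstack(out),None,fx=.8,fy=.8))
```

```text
25.5333
```

View pics/cmp.png

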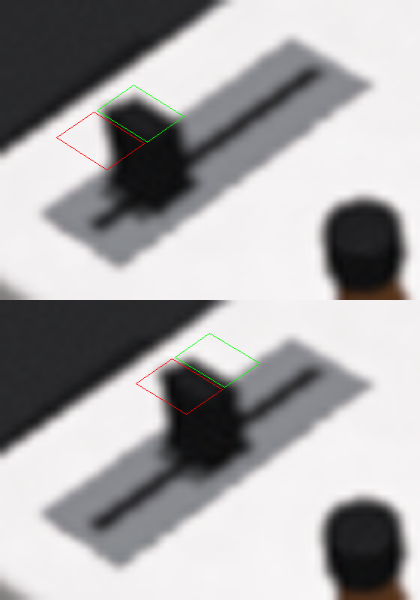

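View pics/cmpt.png

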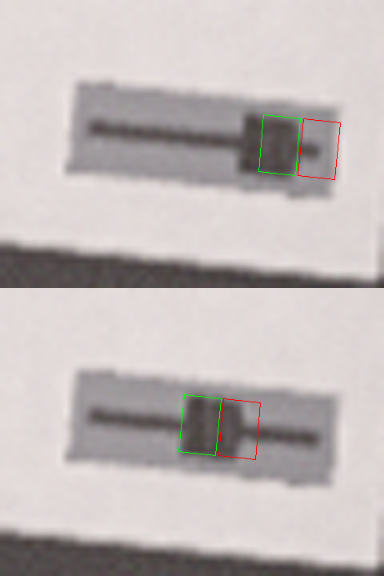

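Both views put the lever near 35 mm. It has come to rest on the crest between clicks 2 and 3, because I backed off at the moment the force dropped. A few more millimetres from the same side will seat it; I'll stop short of where the finger would touch it in click 3 (-0.0595).

Run:
```python
from h import *
robot.move_linear(W(-.03,-.085,.135),.15)
robot.move_linear(W(-.03,-.085,.106),.1,threshold=8);robot.move_linear(W(-.03,-.072,.106),.03);print(S())
y=-.072
while y<-.0615:
    y+=.001;robot.move_linear(W(-.03,y,.106),.015);s=S();F=-s[2][1];print(s[0],s[1][1],F)
    if y>-.0655 and F>2.5: break
robot.pause(.3);print(S())
robot.move_linear(W(-.03,-.085,.106),.05)
robot.move_linear(W(-.03,-.085,.16),.1)
robot.move_linear(W(-.03,-.16,.22),.15)
cs=[]
for n,(u,v,w,h) in dict(scene=(185,225,70,50),top=(380,215,70,50)).items():
    c=cv2.resize(robot.grab_frame(n)[v:v+h,u:u+w,::-1],None,fx=7,fy=7,interpolation=cv2.INTER_CUBIC)
    for k,col in((.042,(0,255,0)),(.028,(0,0,255))):
        P=[W(-.03+i*.01,-.085+k+j*.0065,.1035) for i,j in((1,1),(1,-1),(-1,-1),(-1,1))]
        cv2.polylines(c,[np.int32((proj(n,P)-[u,v]+.5)*7)],True,col,1)
    cs.append(c)
cv2.imwrite("pics/cmp2.png",cv2.resize(np.vstack(cs),None,fx=.8,fy=.8));print(S())
```

```text
(27.5167, array([-0.03  , -0.0719,  0.1061]), array([ 0. , -0.5, -0.2]), 0.0005)
27.7667 -0.0711 0.5
28.0167 -0.07 0.3
28.2667 -0.0689 0.7
28.5167 -0.0679 0.4
28.7667 -0.0669 -0.3
29.0167 -0.0659 -0.7
29.2667 -0.0649 0.2
29.5167 -0.0639 -0.9
29.7667 -0.0629 -0.0
30.0167 -0.062 -0.2
30.2667 -0.0609 -0.3
(30.5667, array([-0.03 , -0.061,  0.106]), array([-0.3,  0. , -0.3]), 0.0007)
(32.7833, array([-0.0301, -0.159 ,  0.2193]), array([0.2, 0.6, 0.4]), 0.0003)
```

View pics/cmp2.png

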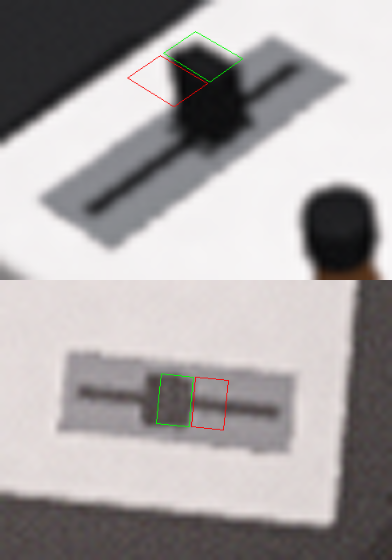

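The lever now sits on the click-3 outline in both views. Next is the button.

Run:
```python
from h import *
robot.move_linear(W(-.035,.0,.22),.15)
robot.move_linear(W(-.035,.075,.2),.15)
robot.move_linear(W(-.035,.075,.122),.1,threshold=8);print(S())
z=.122
while z>.104:
    z-=.001;robot.move_linear(W(-.035,.075,z),.015);s=S();print(s[0],s[1][2],s[2][2])
    if s[2][2]>14: break
robot.pause(.2);print(S())
robot.move_linear(W(-.035,.075,.2),.08)
robot.move_linear(W(-.035,-.16,.24),.15)
robot.pause(.3);print(S())
b=robot.grab_frame("scene")[:,:,::-1]
cv2.imwrite("pics/s3.png",cv2.resize(b[150:390,120:440],None,fx=2.5,fy=2.5))
```

```text
(35.6, array([-0.0347,  0.0749,  0.1224]), array([ 0.3,  0.5, -0.4]), 0.0004)
35.85 0.1213 -0.1
36.1 0.12 0.3
36.35 0.1189 -0.3
36.6 0.1179 0.4
36.85 0.1169 0.6
37.1 0.116 1.6
37.35 0.115 1.7
37.6 0.114 2.6
37.85 0.113 3.5
38.1 0.112 3.7
38.35 0.111 3.4
38.6 0.1102 10.5
38.85 0.1098 27.7
(39.05, array([-0.0348,  0.075 ,  0.1098]), array([-6.6,  0.4, 27.6]), 0.0002)
(42.375, array([-0.0349, -0.1597,  0.24  ]), array([0.6, 0.7, 0. ]), 0.0003)
```

View pics/s3.png

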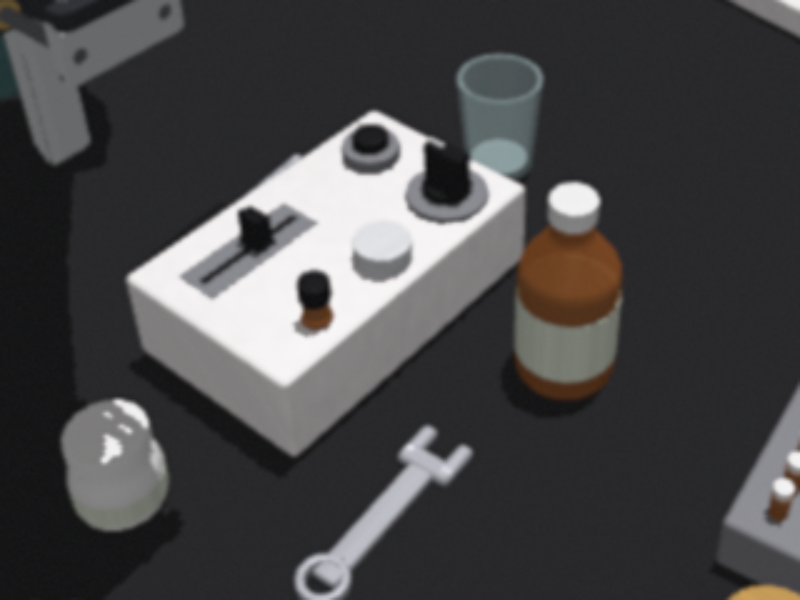

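The button went to its stop (3.7 N spring, then a hard bottom) and is up again at (371,135). The lever is at (255,228) in click 3 and nothing else has moved.

```bash
python3 -c "
from rig import robot
print(robot.sign_off())"
```

```text
the job is handed in; nothing more can be done
None
```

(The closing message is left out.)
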